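# Open the substrate moisture tester

### The arm

A 7-joint arm with a two-finger parallel gripper is mounted at the origin on the work surface. World frame = base frame: x ahead of the robot, y to its left, z up, the work surface at z = 0. Lengths are in mm, angles in rad, forces in N, time in s.
With the tool pointing down it reaches from about 400 to 875 mm from the base axis. Payload 4.4 kg.
Tool frame: the origin (TCP) lies at the very end of the fingers, on their centre line; the grasp point (between the pads) lies 19 mm behind it; y points along the fingers, x is the direction in which the jaws open and shut, and the axes are right-handed (so a half turn about y gives the same grasp; the last joint's range is limited). The gripper opens to 85 mm and grips with 20 to 120 N. Pads are 22 mm wide; open, the fingers measure 114 mm over their backs; the gripper's body (76 mm by 85 mm) begins 54 mm behind the grasp point. The pads swing forward as they close: fully open they stand 13 mm farther back than shut.
Start: joints at [1.235, 0.628, 0.038, 1.517, -0.027, 0.996, -0.02], TCP at [173.278, -626.492, 231.313] pointing down, gripper open.
Joint ranges: [-3.06, 3.06], [-0.37, 2.12], [-1.25, 1.32], [0.18, 2.47], [-1.1, 4.24], [0.23, 1.98], [-2.94, 2.94]. Speed limits (rad/s): [2.57, 2.57, 3.14, 3.14, 3.14, 3.14, 3.14].

### API

Orientations are given as [roll, pitch, yaw] about the fixed x, y, z axes, in that order (R = Rz(yaw) Ry(pitch) Rx(roll)).
In Python, from cell import readout, eyes, finish_job gives the robot as it stands. The module is installed in compiled form; this text tells all that it offers.
- The arm moves only by the tool apply_moves, never from a script. Its argument "commands" is a list that holds one entry, the list of rows, each a list of 6 numbers: the shift along the tool's x, y, z in units of 0.04 m (1.0 is 0.04 m), then the turn, a rotation vector about the tool's x, y, z in units of 5 degrees (1.0 is 5 degrees). A call has 1 to 8 rows; each row shifts and turns the pose as measured when the row begins, along the tool's axes as they then stand; what a row does not reach is not made up. A row lasts 1/12 s, in which the tool goes at most 41.7 mm and 7.16 degrees, less where a joint would pass 70% of its speed; a pose out of reach is approached as far as the arm can. A call with a number of a shift or a turn outside -1 to 1 is refused whole. A call with a gripper value outside its range is refused whole. "claw" is the finger opening in mm, from 0 to 85.4, set as the call begins (left out, the last holds). The fingers move at their own pace and stop on an object; the grip force is fixed at half the most. Time passes only in rows, so rows that do not move let the fingers close. It gives the time, the measured TCP pose, the force and the opening at its end, in the units of the state.
- readout.read_state(): the state, without advancing time (a new reading comes with each control period).
- eyes.get_image(name): name is "scene" or "top" or "wrist"; returns a dict with "image" (384x512x3 uint8, red, green, blue), "mtx" (3x3 intrinsics, pixels), "rvec" (rotation vector, rad) and "tvec" (3), from world to camera coordinates, as OpenCV has them. Camera axes: x right, y down, z forward; pixel columns grow to the right and rows downward; lengths in mm; the calibration is good to about 2 mm. A picture is of the moment at which its call begins. There is no depth.
- finish_job(): hands the job in, once; it reports no verdict.
The state is a dict: "clock": time; "qpos": joint angles; "qd": joint speeds; "tau": joint torques, N m; "eef_pos": TCP position; "tool_rot": TCP orientation; "force": force on the tool from outside, world axes, zero at the start; "torque": the same for the moment, N m; "width": finger opening in mm.
Only numpy, scipy, OpenCV 4.12 (cv2) and the standard library are available. Lean on these libraries where they do the work, as an engineer would, in place of code of your own. Each camera call takes 0.05 s, during which the arm holds its last target. There are 200 camera calls.

### The job

Open the sample chamber of the white moisture tester: press its ribbed release tab so that the lid springs up, let go of the tab, then push the lid back until it is fully open against its stop and leave it so. Use the fingertips only and no great force; do not press the round key, and do not move, lift or knock over the jars, the tin and the other things standing about.

Things in the scene. Friction and masses are not known exactly. Their poses are not given: they have to be found in the camera images.
- tester: white box 260 x 160 mm, 75 mm high (its deck), fixed to the table. Origin: centre of its underside; x runs from its front (nearer the robot) to its rear, z up. In tester mm: dark display at x -100, y 0; round key at x -100, y -55; release tab x -57 to -23, y -22 to 22; shut lid from x -5 (free edge) to x 100 (hinge), y -62 to 62. Press and push it with less than 40 N
- tab_top (a point): centre of the top face of the release tab, a grey ribbed paddle 34 mm (along tester x) by 44 mm (along y), 10 mm proud of the deck, just in front of the lid's free edge. It is pressed straight down
- release_tab (a joint): downward travel of the release tab, m: 0 at rest, 0.008 fully down. The latch lets go at about 0.0045 (about 3 N); fully down takes about 4.5 N. A spring brings it back
- lid_edge (a point): middle of the lid's free edge, moves with the lid. The lid is a white plate 105 mm from hinge to free edge, 124 mm wide, 12 mm thick (when shut 1 mm below to 11 mm above the line from hinge to this point), with a small steel catch reaching 12 mm down under the middle of the free edge
- lid_hinge (a point): middle of the lid's hinge axis, at the tester's rear, 78 mm above the table; the axis runs along tester y
- chamber_lid (a joint): lid angle, rad: 0 shut, 1.85 at its stop, leaning back past upright. Unlatched, a spring lifts it within 1 s to about 1.15 (free edge about 96 mm above the hinge, 43 mm in front of it). From there it is pushed to the rear by the underside near its free edge, with less than 2 N; it drops back to 1.15 if left short of about 1.4 and falls open beyond about 1.6
- zero_key (a joint): travel of the round key, m, 0.004 fully down; not to be pressed
- key_spot (a point): top centre of the round key, 18 mm wide, 18 mm above the deck
- tin: small closed aluminium tin, 36 mm wide, 28 mm high, loose on the tester's front deck; origin: centre of its underside
- weight: steel knob weight, 32 mm wide, 50 mm high, loose on the table in front of the tester; origin: centre of its underside
- cup: open steel cup, 64 mm wide, 60 mm high, loose on the table; origin: centre of its underside
- spoon: steel spoon 170 mm long, lying on the table along its own x; origin: under its middle
- jar_a: amber jar with aluminium cap, 54 mm wide, 100 mm high, standing in the crate; origin: centre of its underside
- jar_b: a second such jar in the crate
- jar_c: amber jar, 54 mm wide, 90 mm high, on the table behind the tester; origin: centre of its underside
- crate: cream slatted crate 190 x 150 mm, 80 mm high, fixed, beside the tester (left or right of it); origin: centre of its underside

How it is judged (in metres and radians):
On the way, in this order (a step that is already met when the one before it is completed fails the run):
1. the release tab is pressed down (value of joint release_tab above 0.0035 m).
2. the lid has sprung up (value of joint chamber_lid above 0.6 rad), for 0.02 s.
At the end, for the whole second after the job is handed in: The lid stands open at its stop (above 1.75 of 1.85 rad) and at rest, the release tab is back up (within 1.5 mm), the round key is up, and every loose thing is within 20 mm of where it stood (value of joint chamber_lid above 1.75 rad and velocity of joint chamber_lid between -0.1 and 0.1 rad/s and value of joint release_tab below 0.0015 m and value of joint zero_key below 0.001 m and distance of each of tin, weight, jar_a, jar_b, jar_c, spoon, cup from where it was at the start of the episode below 0.02 m); the robot touches nothing.
It fails at once if the round key is pressed (value of joint zero_key above 0.0025 m).
It fails at once if the tester is pushed or pressed with more than 40 N (contact force between any of the fingers, the arm and tester above 40 N).
It fails at once if a loose bystander is moved by more than 20 mm, lifted or carried (distance of any of tin, weight, jar_a, jar_b, jar_c, spoon, cup from where it was at the start of the episode above 0.02 m).
It fails at once if a standing bystander is tipped (angle between any of tin, weight, jar_a, jar_b, jar_c, cup's own z axis and vertical above 0.3 rad).
It also fails if it takes over 45 s, if anything falls off the work surface, if the arm or the gripper's body presses on something with over 40 N, if the wrist force passes 120 N, or if a joint passes its speed limit or range.

## Working session

There is one attempt and no reset: what is moved stays moved. The work goes in short steps, Python scripts to look and compute and a tool call to move; the robot and the scene stay as the last step left them, time stands still between calls to the robot, and variables do not carry over. Pictures are saved under pics/ and viewed, about 8 in all and at most 12, crops included, and the job is handed in when it is done.

Besides the shell and the picture viewer there is one more tool, called after "Call:" as a command line: name --argument value ..., lists and objects as JSON in quotes. apply_moves: Moves the arm, as the interface text tells. Shifts and turns lie within -1 to 1; 1 stands for 0.04 m of shift or 5 degrees of turn. Its arguments: {"type":"object","properties":{"commands":{"type":"array"},"claw":{"type":"number"}},"required":["commands"]}

```bash
mkdir -p pics; cat > h.py <<'E'
import numpy as np,cv2
from cell import readout,eyes,finish_job
def snap(n,f):
    d=eyes.get_image(n); cv2.imwrite(f'pics/{f}.png',d['image'][:,:,::-1]); np.savez(f'pics/{f}.npz',**d); return d
def ray(d,u,v,z):
    R=cv2.Rodrigues(np.array(d['rvec'],float))[0]; t=np.array(d['tvec'],float).ravel(); K=np.array(d['mtx'])
    c=-R.T@t; r=R.T@np.linalg.inv(K)@[u,v,1]; return c+r*(z-c[2])/r[2]
def proj(d,P):
    return cv2.projectPoints(np.array(P,float).reshape(-1,3),np.array(d['rvec'],float),np.array(d['tvec'],float),np.array(d['mtx'],float),None)[0].reshape(-1,2)
E
python3 - <<'E'
from h import *
a=snap('top','t0');b=snap('scene','s0')
im=np.hstack([a['image'],b['image']])[:,:,::-1]
cv2.imwrite('pics/t0b.png',cv2.resize(a['image'][:,:,::-1],(800,600),interpolation=cv2.INTER_CUBIC))
s=readout.read_state();print(s['eef_pos'],s['tool_rot'],s['force'],s['width'],s['clock'])
for d in(a,b):
    R=cv2.Rodrigues(np.array(d['rvec'],float))[0];print((-R.T@np.array(d['tvec']).ravel()).round())
E
```

```text
[ 173.09086949 -625.92277406  230.46929345] [-1.57083727  0.00177992 -1.30106042] [ 1.72977899  0.01701124 -0.32045714] 85.0932960190266 0.1
[402. -27. 932.]
[1152.  107.  848.]
```

View pics/t0b.png

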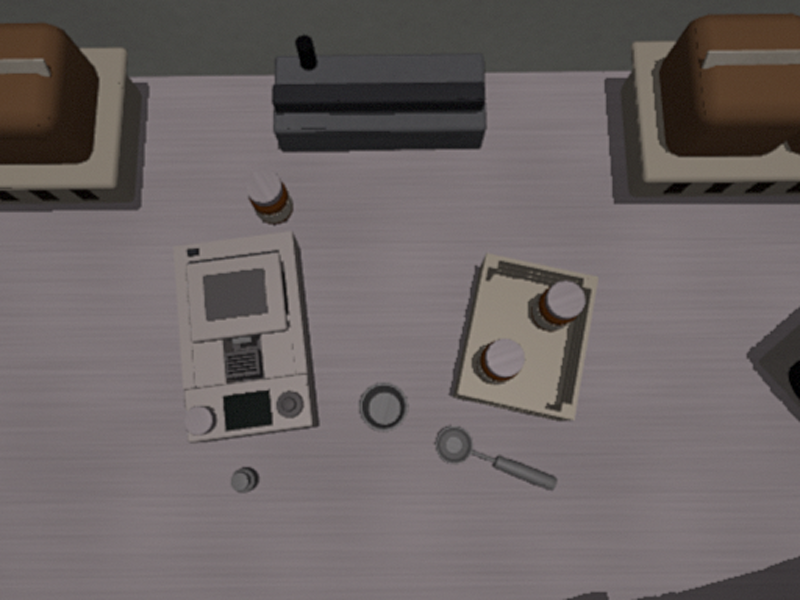

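View pics/s0.png

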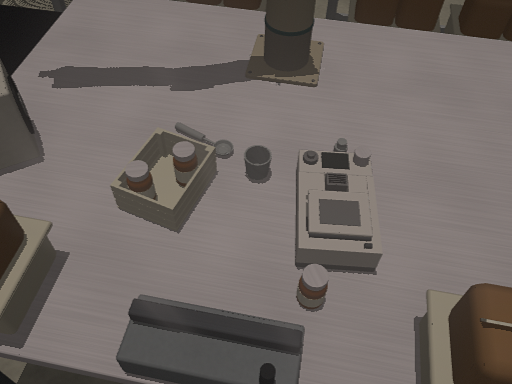

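The top view shows the tester at left: deck corners (800-px scale) about (175,247), (293,233), (312,427), (190,440). The tab is at (243,358), the round key at (289,404), and the tin at (200,419). The scene view agrees: the crate is to the robot's right and jar_c stands behind the tester.

```bash
python3 - <<'E'
from h import *
d=dict(np.load('pics/t0.npz')); s=1.5625
P={n:ray(d,u/s,v/s,z) for n,(u,v,z) in dict(rl=(175,247,75),rr=(293,233,75),fr=(312,427,75),fl=(190,440,75),tab=(243,358,85),key=(289,404,93),tin=(200,419,103),disp=(247,410,75),jarc=(265,187,90),cup=(383,406,60),wt=(242,480,50)).items()}
for n,p in P.items(): print(n,p.round(1))
print([np.linalg.norm(P[a]-P[b]).round(1) for a,b in('rl rr'.split(),'rr fr'.split(),'fr fl'.split(),'fl rl'.split())])
# fit pose: tester -> world
L=np.array([[130,80],[130,-80],[-130,-80],[-130,80],[-40,0],[-100,-55],[-100,0]],float)
W=np.array([P[k][:2] for k in('rl','rr','fr','fl','tab','key','disp')])
l=L-L.mean(0);w=W-W.mean(0)
yaw=np.arctan2((l[:,0]*w[:,1]-l[:,1]*w[:,0]).sum(),(l*w).sum())
R=np.array([[np.cos(yaw),-np.sin(yaw)],[np.sin(yaw),np.cos(yaw)]]);o=W.mean(0)-R@L.mean(0)
print('yaw',np.degrees(yaw),'o',o,'res',(W-(L@R.T+o)).round(1).tolist())
for n,p in dict(tab=(-40,0),edge=(-5,0),edge_up=(57,0),hinge=(100,0),stopedge=(129,0)).items(): print(n,(R@p+o).round(1))
im=d['image'][130:290,100:210,::-1]
px=proj(d,[[*(R@p+o),z] for *p,z in[(-57,22,85),(-57,-22,85),(-23,-22,85),(-23,22,85),(130,80,75),(130,-80,75),(-130,-80,75),(-130,80,75)]])
im=cv2.resize(im,None,fx=3.7,fy=3.7,interpolation=cv2.INTER_CUBIC)
for u,v in px: cv2.circle(im,(int((u+.5-100)*3.7),int((v+.5-130)*3.7)),3,(0,0,255),1)
cv2.imwrite('pics/c0.png',im)
E
```

```text
rl [651.4 274.1  75. ]
rr [669.4 116.3  75. ]
fr [413.2  86.3  75. ]
fl [398.1 240.5  75. ]
tab [500.5 174.9  85. ]
key [441.4 113.2  93. ]
tin [423.5 220.8 103. ]
disp [435.1 169.6  75. ]
jarc [729.2 152.8  90. ]
cup [439.5  -3.4  60. ]
wt [347.1 178.6  50. ]
[np.float64(158.8), np.float64(258.0), np.float64(154.9), np.float64(255.6)]
yaw 6.742905505834926 o [534.41909104 179.6759892 ] res [[-2.7, -0.3], [-3.5, 0.8], [-1.5, 1.3], [2.2, -3.4], [5.8, -0.1], [-0.2, -0.1], [-0.0, 1.7]]
tab [494.7 175. ]
edge [529.5 179.1]
edge_up [591.  186.4]
hinge [633.7 191.4]
stopedge [662.5 194.8]
```

View pics/c0.png

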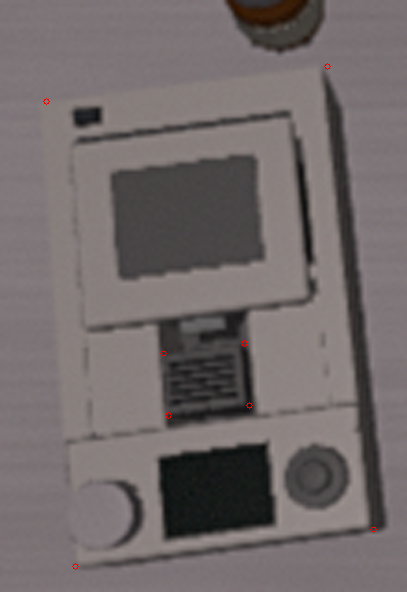

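The projected corners and tab marks land on the tester to within a few mm, so the pose is good enough. Next I close the fingers, turn to line up with the tester (about +8.7° about tool y) and travel.

Call:
apply_moves --commands '[[[-0.75,0,0.65,0,0.9,0],[-0.75,0,0.65,0,0.9,0],[-0.75,0,0.65,0,0,0],[-0.75,0,0.65,0,0,0],[-0.75,0,0.65,0,0,0],[-0.75,0,0.65,0,0,0],[-0.75,0,0.65,0,0,0],[-0.75,0,0.65,0,0,0]]]' --claw 0

```text
clock: 0.77
eef_pos: [342.9, -358.6, 224.9]
tool_rot: [-1.58, 0.0, -1.487]
force: [0.4, -0.4, -0.1]
width: 0.2
```

Call:
apply_moves --commands '[[[-0.9,0,0.4,0,-0.4,0],[-0.9,0,0.4,0,0,0],[-0.9,0,0.4,0,0,0],[-0.9,0,0.4,0,0,0],[-0.9,0,0.4,0,0,0],[-0.9,0,0.4,0,0,0],[-0.9,0,0.4,0,0,0],[-0.9,0,0.4,0,0,0]]]'

```text
clock: 1.43
eef_pos: [440.6, -42.4, 223.0]
tool_rot: [-1.579, 0.0, -1.45]
force: [0.8, -1.3, -0.3]
width: 0.1
```

Call:
apply_moves --commands '[[[-0.8,0,0.3,0,0,0],[-0.8,0,0.3,0,0,0],[-0.8,0,0.3,0,0,0],[-0.8,0,0.3,0,0,0],[-0.8,0,0.3,0,0,0],[-0.8,0,0.3,0,0,0],[-0.4,0,0.1,0,0,0],[0,0,0,0,0,0]]]'

```text
clock: 2.1
eef_pos: [490.5, 196.2, 221.0]
tool_rot: [-1.579, 0.005, -1.435]
force: [-0.0, 0.1, -0.3]
width: -0.2
```

Call:
apply_moves --commands '[[[0.5,0,0,0,0.2,0],[0,0.6,0,0,0,0],[0,0.6,0,0,0,0],[0,0.6,0,0,0,0],[0,0.4,0,0,0,0],[0,0,0,0,0,0]]]'

```text
clock: 2.6
eef_pos: [492.6, 173.9, 130.1]
tool_rot: [-1.577, 0.003, -1.451]
force: [-0.7, 0.1, -0.8]
width: 0.3
```

```bash
python3 - <<'E'
from h import *
d=snap('top','t1');e=snap('wrist','w1')
a=cv2.resize(d['image'][150:290,90:230],(600,600),interpolation=cv2.INTER_CUBIC)
b=cv2.resize(d['image'][0:1,0:1],(1,1))
cv2.imwrite('pics/c1.png',a[:,:,::-1])
s=readout.read_state();print(s['eef_pos'],s['tool_rot'],s['force'],s['clock'])
E
```

```text
[494.27011872 174.66121519 132.46811761] [-1.57348849  0.00419457 -1.45141801] [-0.29230089 -0.11908544  0.7220108 ] 2.7
```

View pics/w1.png

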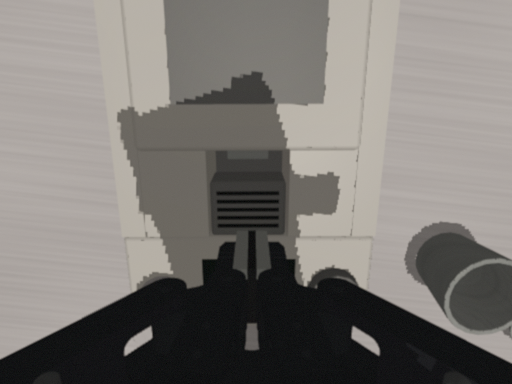

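The wrist view shows the tab at columns 211–286, rows 173–233, with the closed fingers centred on column 252. I'll check where the fingers would land.

```bash
python3 - <<'E'
from h import *
d=dict(np.load('pics/w1.npz'))
for u,v in((212,188),(286,188),(284,234),(211,234)):print(ray(d,u,v,85).round(1))
print(proj(d,[[494,174.5,85],[494,174.5,132]]))
E
```

```text
[505.7 197.5  85. ]
[510.9 155.1  85. ]
[482.2 152.   85. ]
[476.9 195.6  85. ]
[[249.15197064 211.46050442]
 [248.15333943 246.89676038]]
```

The wrist camera puts the tab centre at about (495,175), which agrees with the fit. Going down.

Call:
apply_moves --commands '[[[0,0.5,0,0,0,0],[0,0.35,0,0,0,0],[0,0.2,0,0,0,0],[0,0,0,0,0,0]]]'

```text
clock: 3.03
eef_pos: [498.6, 174.8, 94.7]
tool_rot: [-1.563, 0.006, -1.453]
force: [0.1, 0.1, -1.0]
width: -0.0
```

Call:
apply_moves --commands '[[[0,0.15,-0.1,-0.1,0,0],[0,0.1,0,0,0,0],[0,0.1,0,0,0,0]]]'

```text
clock: 3.28
eef_pos: [496.6, 174.8, 83.1]
tool_rot: [-1.567, 0.007, -1.454]
force: [0.6, 0.3, 2.7]
width: 0.1
```

Call:
apply_moves --commands '[[[0,0.08,0,0,0,0],[0,0.05,0,0,0,0]]]'

```text
clock: 3.45
eef_pos: [496.7, 174.8, 78.2]
tool_rot: [-1.567, 0.008, -1.454]
force: [-1.0, -1.3, 4.2]
width: 0.0
```

Call:
apply_moves --commands '[[[0,0,0,0,0,0],[0,0,0,0,0,0],[0,0,0,0,0,0],[0,0,0,0,0,0],[0,0,0,0,0,0],[0,0,0,0,0,0],[0,0,0,0,0,0]]]'

```text
clock: 4.03
eef_pos: [496.7, 174.8, 79.1]
tool_rot: [-1.567, 0.007, -1.454]
force: [-0.5, -0.9, 3.3]
width: 0.1
```

```bash
python3 - <<'E'
from h import *
d=snap('scene','s1')
cv2.imwrite('pics/c2.png',cv2.resize(d['image'][100:300,260:420],(640,800),interpolation=cv2.INTER_CUBIC)[:600,:,::-1])
s=readout.read_state();print(s['eef_pos'],s['force'],s['clock'])
E
```

```text
[496.67114124 174.77370793  79.11172322] [-0.94306888 -1.67486933  4.13917095] 4.0833
```

View pics/c2.png

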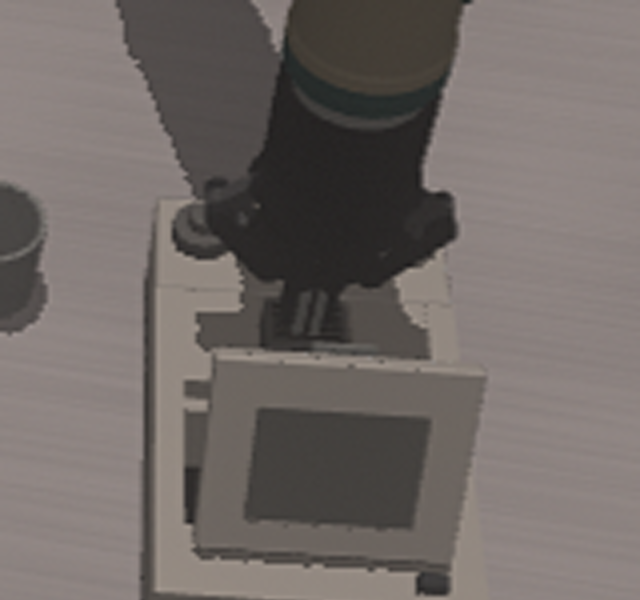

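The lid has sprung up: its free edge is at row 355 of the crop, in front of the hinge at row 560. I raise off the tab, shifting about 24 mm to +y to clear the catch.

Call:
apply_moves --commands '[[[0,-0.4,0,0,0,0],[0,-0.6,0,0,0,0],[0,-0.6,0,0,0,0],[-0.3,-0.3,0,0,0,0],[-0.3,0,0,0,0,0],[0,0,0,0,0,0]]]'

```text
clock: 4.58
eef_pos: [494.2, 198.9, 156.0]
tool_rot: [-1.567, 0.008, -1.455]
force: [-0.4, 0.3, 0.7]
width: 0.1
```

Call:
apply_moves --commands '[[[0,0,0.6,0,0,0],[0,0,0.6,0,0,0],[0,0,0.4,0,0,0],[0,0,0.25,0,0,0],[0,0,0.2,0,0,0],[0,0,0.2,0,0,0]]]'

```text
clock: 5.08
eef_pos: [580.7, 210.0, 148.1]
tool_rot: [-1.58, 0.004, -1.449]
force: [-0.3, -0.3, 0.7]
width: 0.1
```

Call:
apply_moves --commands '[[[0,0,0.2,0,0,0],[0,0,0.2,0,0,0],[0,0,0.2,0,0,0],[0,0,0.2,0,0,0]]]'

```text
clock: 5.42
eef_pos: [612.8, 213.6, 144.9]
tool_rot: [-1.586, 0.003, -1.448]
force: [-0.4, 0.5, 0.1]
width: -0.1
```

Call:
apply_moves --commands '[[[0,-0.06,0.15,0,0,0],[0,-0.06,0.15,0,0,0],[0,-0.03,0.15,0,0,0]]]'

```text
clock: 5.67
eef_pos: [632.7, 215.9, 150.5]
tool_rot: [-1.586, 0.003, -1.448]
force: [0.1, 0.2, 0.1]
width: 0.3
```

```bash
python3 - <<'E'
from h import *
d=snap('scene','s2')
cv2.imwrite('pics/c3.png',cv2.resize(d['image'][120:320,260:420],(640,800),interpolation=cv2.INTER_CUBIC)[:600,:,::-1])
s=readout.read_state();print(s['eef_pos'],s['force'],s['clock'])
E
```

```text
[634.30472987 215.9878301  150.70896708] [ 2.52934359 -0.61643639  0.47545206] 5.7167
```

View pics/c3.png

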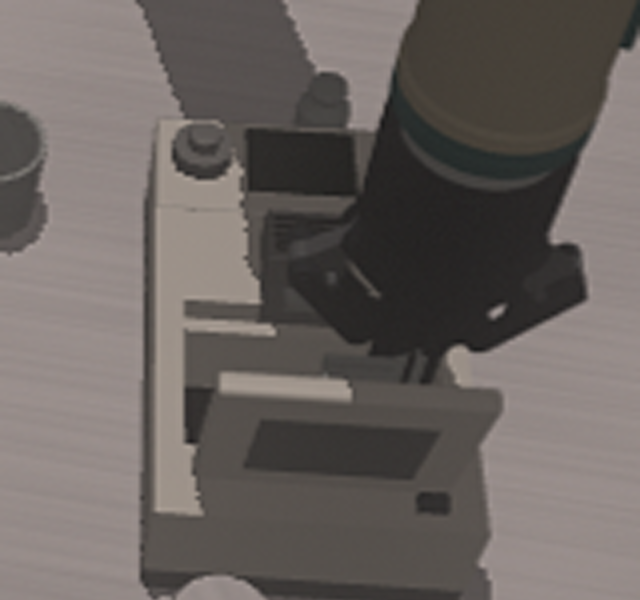

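The lid is near or past upright with the fingers still at its underside. I push a little further.

Call:
apply_moves --commands '[[[0,-0.03,0.12,0,0,0],[0,0,0.12,0,0,0],[0,0,0,0,0,0],[0,0,0,0,0,0]]]'

```text
clock: 6.05
eef_pos: [639.3, 216.8, 151.5]
tool_rot: [-1.596, 0.002, -1.448]
force: [0.3, -0.4, -0.4]
width: -0.2
```

```bash
python3 - <<'E'
from h import *
d=snap('scene','s3')
s=readout.read_state();print(s['eef_pos'],s['force'],s['clock'])
# predicted edge px for lid angles: outer corners of lid free edge at line height
o=np.array([534.4,179.7]);y=np.radians(6.74);R=np.array([[np.cos(y),-np.sin(y)],[np.sin(y),np.cos(y)]])
for th in(1.4,1.57,1.7,1.85):
    P=[]
    for yy in(62,-62):
      for n in(-1,11):
        P.append([*(R@[100-105*np.cos(th)+n*np.sin(th),yy]+o),78+105*np.sin(th)+n*np.cos(th)])
    print(th,((proj(d,P)+.5-[260,120])*4).round().tolist())
cv2.imwrite('pics/c4.png',cv2.resize(d['image'][120:320,260:420],(640,800),interpolation=cv2.INTER_CUBIC)[:600,:,::-1])
E
```

```text
[639.4722819  216.77081241 151.54381258] [-0.94834044 -0.46391749 -0.02878661] 6.1
1.4 [[491.0, 315.0], [495.0, 334.0], [213.0, 296.0], [214.0, 314.0]]
1.57 [[496.0, 345.0], [498.0, 367.0], [214.0, 325.0], [214.0, 347.0]]
1.7 [[498.0, 371.0], [500.0, 396.0], [214.0, 351.0], [214.0, 375.0]]
1.85 [[500.0, 404.0], [501.0, 431.0], [213.0, 384.0], [212.0, 410.0]]
```

View pics/c4.png

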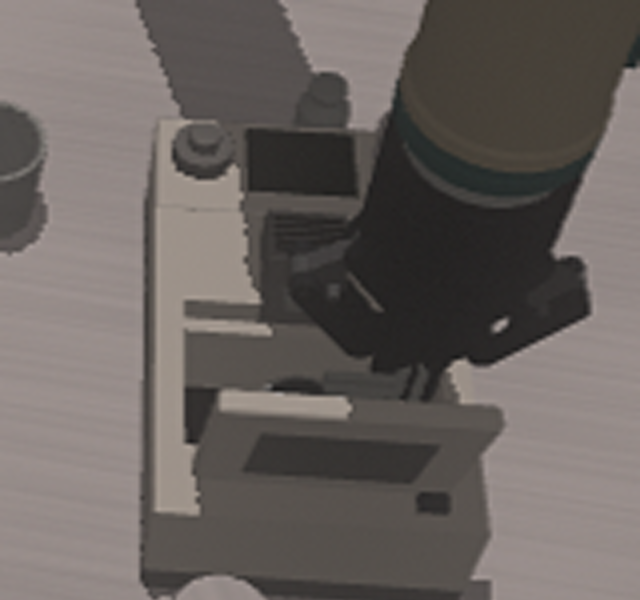

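The free-edge corners are at about (502,407) and (218,392–413). The prediction for 1.85 rad is (500,404) and (213,384–410), so the lid is at its stop. I retreat.

Call:
apply_moves --commands '[[[0,0,-0.3,0,0,0],[0,0,-0.6,0,0,0],[0,-0.2,-0.8,0,0,0],[0,-0.5,-0.5,0,0,0],[0,-0.7,0,0,0,0],[0,-0.7,0,0,0,0],[0,-0.7,0,0,0,0],[0,0,0,0,0,0]]]'

```text
clock: 6.77
eef_pos: [552.3, 205.2, 268.6]
tool_rot: [-1.592, 0.001, -1.448]
force: [1.4, 1.0, -0.2]
width: 0.0
```

Call:
apply_moves --commands '[[[0,0,0,0,0,0],[0,0,0,0,0,0],[0,0,0,0,0,0],[0,0,0,0,0,0],[0,0,0,0,0,0],[0,0,0,0,0,0],[0,0,0,0,0,0],[0,0,0,0,0,0]]]'

```text
clock: 7.43
eef_pos: [552.3, 204.8, 266.1]
tool_rot: [-1.593, 0.001, -1.448]
force: [0.4, -0.3, -0.4]
width: 0.0
```

```bash
python3 - <<'E'
from h import *
d=snap('scene','s4')
s=readout.read_state();print(s['eef_pos'],s['force'],s['clock'])
cv2.imwrite('pics/c5.png',cv2.resize(d['image'][120:320,260:420],(640,800),interpolation=cv2.INTER_CUBIC)[:600,:,::-1])
E
```

```text
[552.20512756 204.80583463 266.07792374] [-0.08397365 -0.06326608 -0.20900381] 7.4833
```

View pics/c5.png

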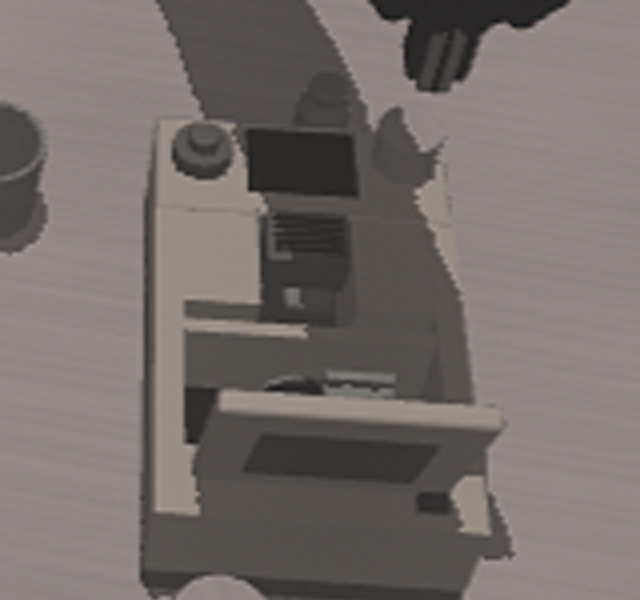

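The lid's free edge is unchanged, at (220,392) to (500,408). The tab is back up, the key is up, the tin, weight and cup are standing in place, and the gripper is clear. Handing in.

```bash
python3 -c "
from h import *
print(finish_job())"
```

```text
the job is handed in; nothing more can be done
None
```

The sample chamber is open: I pressed the release tab, the lid sprang up, and I pushed it back to its stop with closed fingertips. I then withdrew the arm clear and handed the job in at about 7.5 s. The hand-in gave no verdict.

- **Press:** the fingertips pushed the tab about 6–7 mm down, with about 4 N at most in the readings. The lid was up in the picture before I released the tab.
- **Lid:** pushing it showed no more than about 2.5 N in the readings. After I let go, its free edge stayed where it was in the picture, within about 8 pixels of a 4× enlarged crop (about 2 camera pixels) of the position predicted for 1.85 rad.
- **Tab, key and bystanders:** the last picture shows the tab and round key up, and the tin, weight and cup standing in place. I did not look again at the crate jars or the spoon. For jar_c I saw only the cap at the picture's edge. The arm passed well above the crate and spoon and kept clear of jar_c.

None of the checks failed. The only disagreement was that a few tester corners and the tab fitted to within 3–6 mm in the first measurement. The wrist camera then put the tab centre within about 1 mm of the fitted position.

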